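Brake and pin the painting turntable

TASK

The painting turntable is still going round on its drive. Take the locking pin out of the tool stand, rest its nose on the turning disc right over the slot in the base's tongue and lean on it gently, just enough to slow the disc to a crawl, until the disc's hole comes round under the pin and stops in line with the slot. Push the pin down through hole and slot until its collar is home on the disc, and let go, leaving the wet wheels and everything else on the bench alone.

Things in the scene. Friction and masses are not known exactly. Their poses are not given: they have to be found in the camera images.
- pin: the locking pin, a loose turned metal pin 68 mm long standing nose down in one hole of the tool stand: shank 10 mm in diameter and 22 mm long whose last 10 mm taper to a rounded nose 5 mm across, then a flat collar 24 mm across and 4 mm thick, then a plain straight knurled handle 18 mm in diameter and 42 mm long. Origin at the tip of the nose, z up along the handle; collar underside at z = 22 mm, handle from z = 26 to 68 mm. 40 to 80 g
- pin_grip (a point): point on the pin's axis in the middle of its handle, 50 mm above the tip of the nose, a good height to grip it
- stand: wooden tool stand 44 x 170 x 30 mm, with three holes 60 mm apart along its own y axis, in any of which the pin may stand; in the other two stand the pin vise and the awl. Origin at the centre of the underside. The collars rest on its top, so a nose is 8 mm above the bench
- pin_vise: bystander: thinner hand tool in the stand, handle 10 mm in diameter with a swelling at its top; leave it in its hole
- awl: bystander: hand tool in the stand with a bulging handle 27 mm across; leave it in its hole
- turntable: the turntable's black base, screwed down on packing pads, its underside 0 to 5 mm above the bench: round housing 144 mm in diameter with a tongue 42 mm wide that reaches 134 mm out from the axis along the base's own -x. Origin at its underside on the disc's axis, z up. Tongue's top 22 mm above the underside. Along its middle runs a radial slot 13.5 mm wide, from 78 to 122 mm from the axis, right through; its outer end shows beyond the disc's rim
- slot (a point): point on the middle line of the slot, at the tongue's top, straight below the circle on which the disc's hole runs, 92 mm from the axis
- disc (a joint): turn of the disc in rad, counter-clockwise from above, counting up without limit; the hole is over the slot at whole multiples of 2 pi. A soft drive turns it at about 1.8 rad/s, always in the positive sense; it slows in proportion to the drag on it, stalls at about 0.15 N m (some 2 to 4 N of lean by the pin's nose, friction varies), and is back at speed about 1.5 s after it is let go
- disc_hole (a point): centre of the disc's one hole, at the disc's top face: round, 13.5 mm in diameter, 92 mm from the axis. It goes round with the disc. The disc is a grey metal plate 210 mm in diameter and 5 mm thick, underside 2 mm above the tongue, top face 29 mm above the base's underside. With the pin home its nose is 7 mm above that underside
- wet_wheels: three freshly sprayed model wheels on sticks in a cork, on the middle of the disc, turning with it: within 32 mm of the axis and up to 40 mm above the disc. Must not be touched
- hobby_knife: bystander: knife lying on the bench
- tape_roll: bystander: roll of tape, 76 mm across, 18 mm high
- paint_jar0: bystander: small jar 42 mm high
- paint_jar1: bystander: small jar 42 mm high
- peg_and_wheel: bystander: clothes peg with a wheel on a stick, 60 mm high
- sprue: bystander: flat runner frame with kit parts
- engine_chassis: bystander: small engine and chassis part
- spray_can: bystander: spray can 150 mm high

How it is judged:
By the outcome, as a careful person would: the job done as asked, in the order asked, and still so for the second after the job is handed in, with the robot touching nothing.
It also fails if it takes over 72 s, if anything falls off the work surface, if the arm or the gripper's body presses on something with over 40 N, if the wrist force passes 120 N, or if a joint passes its speed limit or range.

ROBOT

A 6-joint arm with a two-finger parallel gripper is mounted at the origin on the work surface. World frame = base frame: x ahead of the robot, y to its left, z up, the work surface at z = 0. Lengths are in m, angles in rad, forces in N, time in s.
With the tool pointing down it reaches from about 0.4 to 0.825 m from the base axis. Payload 7 kg.
Tool frame: the origin (TCP) lies on the centre line of the jaws, within the pads' length; the fingertips stand 11 mm ahead of it and the grasp point (between the pads) lies 8 mm behind it; z points along the fingers, y is the direction in which the jaws open and shut (so a half turn about z gives the same grasp; the last joint's range is limited). The gripper opens to 88 mm and grips with 3 to 60 N. Pads are 19 mm wide; open, the fingers measure 130 mm over their backs; the gripper's body (78 mm by 193 mm) begins 47 mm behind the grasp point.
Start: joints at [-1.031, 0.359, 0.012, 0, -1.224, -0.288], TCP at [0.168, -0.654, 0.238] pointing down, gripper open.
Joint ranges: [-3.07, 3.07], [-1.43, 2.12], [-1.02, 1.25], [-3.03, 1.67], [-3.05, -0], [-3.03, 3.03]. Speed limits (rad/s): [2.39, 2.39, 3.01, 3.14, 3.14, 3.14].

INTERFACE

Orientations are given as a unit quaternion [w, x, y, z].
In Python, from plant import env gives the robot as it stands.
- The arm moves only by the tool play_rows, never from a script. Its argument "moves" is text: rows parted by semicolons, each of 5 numbers parted by spaces: the closure, from 0 (fully open) to 1 (shut), then the shift along the tool's x, y, z in m, then the turn about the tool's z in rad. A call has 1 to 20 rows; each row shifts and turns the commanded pose from where the row before left it, along the tool's axes as they then stand; what a row does not reach is not made up. A row lasts 1/12 s, in which the tool goes at most 41.7 mm and 7.16 degrees, less where a joint would pass 70% of its speed; a pose out of reach is approached as far as the arm can. A call with a gripper value outside its range is refused whole. The fingers move at their own pace and stop on an object; "squeeze" is the grip in N (left out, the last holds). Time passes only in rows, so rows that do not move let the fingers close. It gives the time, the measured TCP pose, the force and the opening at its end, in the units of the state.
- env.read_state(): the state, without advancing time (a new reading comes with each control period).
- env.grab_frame(name): name is "side" or "top"; returns the picture (480x640x3 uint8, red, green, blue); there is no depth.
- env.calibration(name): a dict with "K" (3x3 intrinsics, pixels), "xyz" and "orientation" of the camera in the world. Camera axes: x right, y up, looking along -z (the intrinsics and any distortion apply to the point x, -y, -z); pixel columns grow to the right and rows downward; lengths in m; the calibration is good to about 2 mm. A picture is of the moment at which its call begins. calibration takes no time and is no camera call.
- env.close_job(): hands the job in, once; it reports no verdict.
The state is a dict: "t": time; "joint_pos": joint angles; "dq": joint speeds; "joint_efforts": joint torques, N m; "ee_pos": TCP position; "tool_rot": TCP orientation; "wrist_force": force on the tool from outside, world axes, zero at the start; "ft_torque": the same for the moment, N m; "width": opening from 0.0 (shut) to 1.0 (fully open).
Only numpy, scipy, OpenCV 4.12 (cv2) and the standard library are available. Lean on these libraries where they do the work, as an engineer would, in place of code of your own. Each camera call takes 0.05 s, during which the arm holds its last target. There are 200 camera calls.

## Working session

There is one attempt and no reset: what is moved stays moved. The work goes in short steps, Python scripts to look and compute and a tool call to move; the robot and the scene stay as the last step left them, time stands still between calls to the robot, and variables do not carry over. Pictures are saved under pics/ and viewed, about 8 in all and at most 12, crops included, and the job is handed in when it is done.

Besides the shell and the picture viewer there is one more tool, called by a JSON object that holds its "op" and its "data". play_rows: Moves the arm, as the interface text tells. Its arguments: {"type":"object","properties":{"moves":{"type":"string"},"squeeze":{"type":"number"}},"required":["moves"]}

```bash
ls; mkdir -p pics; cat > h.py <<'E'
import numpy as np, cv2
from scipy.spatial.transform import Rotation as R
from plant import env
def rot(q): return R.from_quat([q[1],q[2],q[3],q[0]]).as_matrix()
def snap(n,f):
    im=env.grab_frame(n); cv2.imwrite('pics/'+f,im[:,:,::-1]); return im
def proj(n,P):
    c=env.calibration(n); K=np.array(c['K']); p=rot(c['orientation']).T@(np.atleast_2d(P)-np.array(c['xyz'])).T
    p=np.array([p[0],-p[1],-p[2]]); u=K@p; return (u[:2]/u[2]).T
def back(n,uv,z):
    c=env.calibration(n); K=np.array(c['K']); uv=np.atleast_2d(uv)
    d=np.linalg.inv(K)@np.c_[uv,np.ones(len(uv))].T; d=rot(c['orientation'])@np.array([d[0],-d[1],-d[2]])
    o=np.array(c['xyz']); return (o[:,None]+d*((z-o[2])/d[2])).T
E
python3 - <<'E'
from h import *
for n in('side','top'):
    print(n,env.calibration(n)); snap(n,n+'0.png')
print(env.read_state())
E
```

```text
pics
side {'K': array([[515.94630449,   0.        , 323.33571084],
       [  0.        , 515.94630449, 237.98380883],
       [  0.        ,   0.        ,   1.        ]]), 'xyz': array([0.38315483, 0.79019822, 0.76062035]), 'orientation': array([-0.10340126, -0.0535511 ,  0.38036169,  0.91747776])}
top {'K': array([[544.9831671 ,   0.        , 325.15388845],
       [  0.        , 544.9831671 , 244.05020972],
       [  0.        ,   0.        ,   1.        ]]), 'xyz': array([0.4571642 , 0.10266644, 1.43206317]), 'orientation': array([ 0.71523489,  0.02185252, -0.01616969, -0.69835525])}
{'t': 0.1, 'joint_pos': array([-1.03087650e+00,  3.59326497e-01,  1.11313358e-02, -2.72972900e-04,
       -1.22409908e+00, -2.88087571e-01]), 'dq': array([ 0.00060377, -0.00214922,  0.00078405, -0.00174016, -0.00068178,
        0.00016551]), 'joint_efforts': array([-5.49793804e-04, -5.84164453e+01,  2.93753010e+01,  7.01541334e+00,
        1.02334691e-02, -6.45021896e-05]), 'ee_pos': array([ 0.16804286, -0.65330854,  0.23670718]), 'tool_rot': array([-1.83799839e-04, -1.25537519e-01,  9.92088582e-01,  7.37307857e-04]), 'wrist_force': array([-0.53715775, -0.03181177,  0.06367953]), 'ft_torque': array([-0.03752839,  0.01206099, -0.03075887]), 'width': 1.0001063482239911}
```

View pics/top0.png

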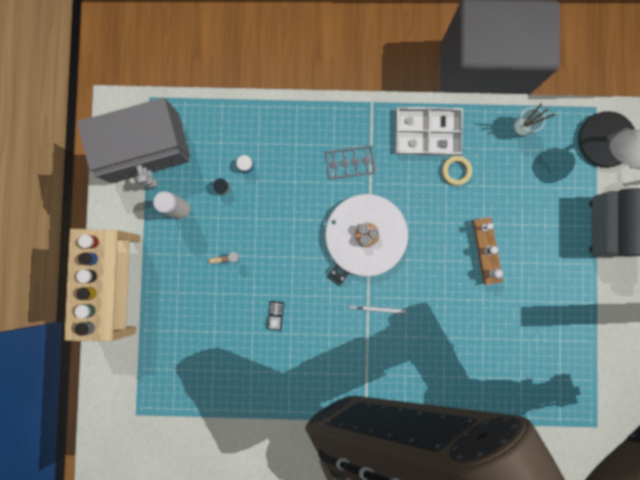

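View pics/side0.png

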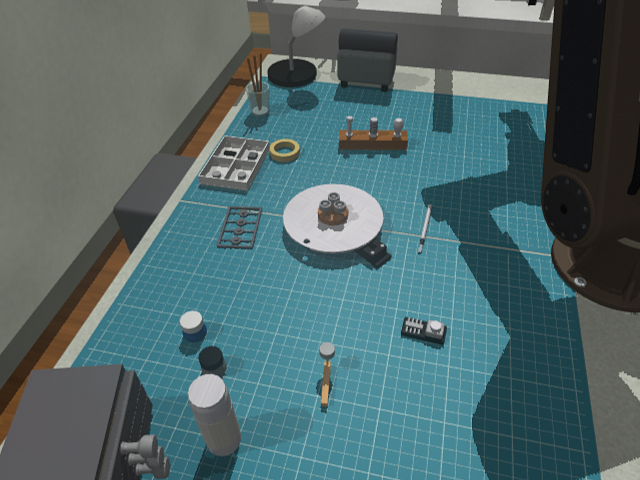

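```bash
python3 - <<'E'
from h import *
t=cv2.imread('pics/top0.png'); s=cv2.imread('pics/side0.png')
def cr(im,x,y,w,h,W,H): return cv2.resize(im[y:y+h,x:x+w],(W,H),interpolation=cv2.INTER_CUBIC)
out=np.vstack([np.hstack([cr(t,462,212,50,37*2,400,592)[:300],cr(s,325,105,100,75,400,300)]),
 np.hstack([cr(t,316,190,100,75,400,300),cr(s,335,215,66,50,400,300)])])
# replace: top stand rotated to show all
a=cr(t,457,212,80,80,300,300); out[:300,:400]=0; out[:300,:300]=a
out[300:,:400]=cr(t,310,250,66,50,400,300)
cv2.imwrite('pics/c1.png',out)
# disc ellipse
for n,im,seed in(('top',t,(390,215)),('side',s,(310,225))):
    hsv=cv2.cvtColor(im,cv2.COLOR_BGR2HSV); m=((hsv[:,:,1]<60)&(hsv[:,:,2]>120)).astype(np.uint8)
    k,l,st,c=cv2.connectedComponentsWithStats(m); i=l[seed[1],seed[0]]; print(n,st[i])
    cs,_=cv2.findContours((l==i).astype(np.uint8),cv2.RETR_EXTERNAL,cv2.CHAIN_APPROX_NONE)
    c=max(cs,key=len).reshape(-1,2).astype(float)
    for z in(.029,.0315,.034):
        P=back(n,c,z)[:,:2]
        from scipy.optimize import least_squares
        f=least_squares(lambda p:np.hypot(*(P-p[:2]).T)-p[2],[*P.mean(0),.105],loss='soft_l1',f_scale=.002)
        print(z,f.x.round(4),np.abs(f.fun).max().round(4))
E
```

```text
top [   88    85   552   255 16239]
0.029 [ 0.709  -0.204   0.3911] 0.5742
0.0315 [ 0.7086 -0.2034  0.3904] 0.5732
0.034 [ 0.7081 -0.2029  0.3897] 0.5721
side [ 262  183  122   69 4617]
0.029 [0.5645 0.0069 0.1052] 0.0442
0.0315 [0.5639 0.0096 0.1049] 0.044
0.034 [0.5633 0.0123 0.1045] 0.0439
```

View pics/c1.png

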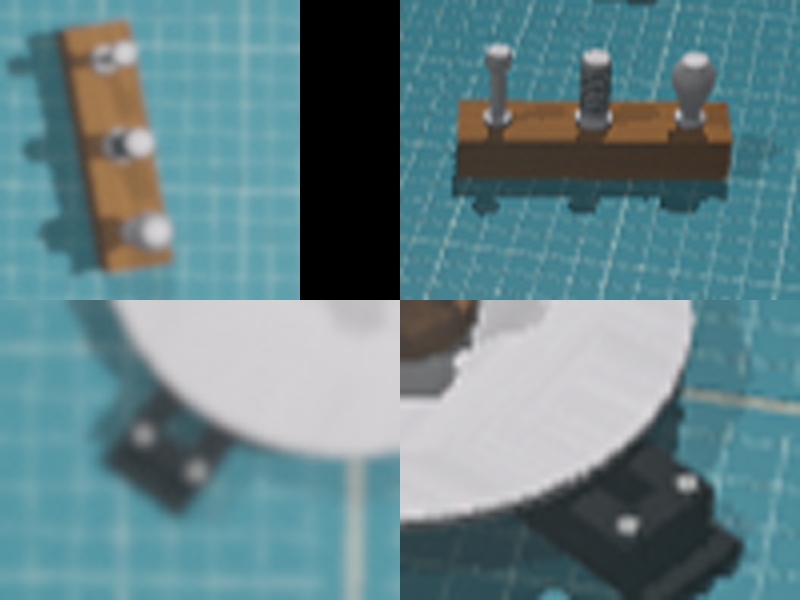

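```bash
python3 - <<'E'
from h import *
from scipy.optimize import least_squares
t=cv2.imread('pics/top0.png'); s=cv2.imread('pics/side0.png')
C={}
for n,im,seed,roi in(('top',t,(390,215),(315,185,420,285)),('side',s,(310,225),(275,180,392,256))):
    hsv=cv2.cvtColor(im,cv2.COLOR_BGR2HSV); m=((hsv[:,:,1]<60)&(hsv[:,:,2]>110)).astype(np.uint8)
    q=np.zeros_like(m); x,y,X,Y=roi; q[y:Y,x:X]=m[y:Y,x:X]; q=cv2.morphologyEx(q,cv2.MORPH_OPEN,np.ones((7,7)))
    k,l,st,_=cv2.connectedComponentsWithStats(q); i=l[seed[1],seed[0]]
    cs,_=cv2.findContours((l==i).astype(np.uint8),cv2.RETR_EXTERNAL,cv2.CHAIN_APPROX_NONE)
    c=cv2.convexHull(max(cs,key=len)).reshape(-1,2).astype(float)
    for z in(.029,.0315,.034):
        P=back(n,c,z)[:,:2]
        f=least_squares(lambda p:np.hypot(*(P-p[:2]).T)-p[2],[*P.mean(0),.105],loss='soft_l1',f_scale=.001)
        print(n,z,f.x.round(4),np.median(np.abs(f.fun)).round(5)); C[n,z]=f.x[:2]
for z in(.023,.0255):
  for n,uv in(('top',[(333.6,272.3),(342.3,278.3),(340.5,272)]),('side',[(382.2,245.3),(372.5,252.3),(373.7,246)])):
    P=back(n,uv,z)[:,:2]; c=(C['top',.0315]+C['side',.0315])/2; d=P-c
    mid=d[:2].mean(0); print(n,z,P.round(4).tolist(),'mid ang',np.degrees(np.arctan2(mid[1],mid[0])).round(1),np.hypot(*d.T).round(4),np.degrees(np.arctan2(d[:,1],d[:,0])).round(1))
print('pin top',back('top',[(494.3,249.9)],.076)); print('side',back('side',[(374,119.5)],.076),back('side',[(373.2,134)],.034))
# others for clearance
print('vise/awl',back('side',[(349.5,117.5),(398.5,120)],.075))
E
```

```text
top 0.029 [0.5594 0.0097 0.1077] 0.00031
top 0.0315 [0.5592 0.0098 0.1075] 0.00031
top 0.034 [0.559  0.01   0.1073] 0.0003
side 0.029 [0.5633 0.007  0.1061] 0.00043
side 0.0315 [0.5627 0.0097 0.1057] 0.00043
side 0.034 [0.5621 0.0123 0.1053] 0.00043
top 0.023 [[0.4604, 0.0913], [0.4455, 0.0686], [0.4616, 0.0736]] mid ang 147.0 [0.1295 0.1296 0.1181] [140.9 153.  147.3]
side 0.023 [[0.4488, 0.0668], [0.4645, 0.0899], [0.465, 0.0723]] mid ang 146.7 [0.1258 0.1254 0.1145] [153.  140.3 146.9]
top 0.0255 [[0.4604, 0.0914], [0.4455, 0.0686], [0.4616, 0.0736]] mid ang 147.0 [0.1295 0.1296 0.1181] [140.9 153.  147.3]
side 0.0255 [[0.4486, 0.0692], [0.4642, 0.0923], [0.4647, 0.0747]] mid ang 145.8 [0.1272 0.1272 0.1161] [152.1 139.5 146. ]
pin top [[ 0.52542728 -0.30609112  0.076     ]]
side [[ 0.52864024 -0.30187461  0.076     ]] [[ 0.52866573 -0.30255665  0.034     ]]
vise/awl [[ 0.58919687 -0.30042036  0.075     ]
 [ 0.47018923 -0.31313926  0.075     ]]
```

```bash
cat >> h.py <<'E'
def plan(xyz,yaw):
    """tool-frame shift (old axes) and tool-z turn to get to xyz with tool y at world angle yaw (deg, mod 180)"""
    s=env.read_state(); M=rot(s['tool_rot']); d=M.T@(np.array(xyz)-s['ee_pos'])
    y=np.degrees(np.arctan2(M[1,1],M[0,1])); w=(yaw-y+90)%180-90
    print('t',round(s['t'],2),'pos',s['ee_pos'].round(4),'yaw',y.round(2),'tilt z',M[:,2].round(4),'F',s['wrist_force'].round(2),'w',round(s['width'],3))
    print('shift',d.round(4),'turn',round(-np.radians(w),4))
E
python3 -c "
from h import *
plan([.527,-.304,.14],96)"
```

```text
t 0.1 pos [ 0.168  -0.6533  0.2367] yaw 104.42 tilt z [-5.0e-04  1.4e-03 -1.0e+00] F [-0.54 -0.03  0.06] w 1.0
shift [-0.4347  0.2487  0.097 ] turn 0.147
```

{"op": "play_rows", "data": {"moves": "0.4 -0.029 0.0166 0.0065 0;0.4 -0.029 0.0166 0.0065 0;0.4 -0.029 0.0166 0.0065 0;0.4 -0.029 0.0166 0.0065 0;0.4 -0.029 0.0166 0.0065 0;0.4 -0.029 0.0166 0.0065 0;0.4 -0.029 0.0166 0.0065 0;0.4 -0.029 0.0166 0.0065 0;0.4 -0.029 0.0166 0.0065 0;0.4 -0.029 0.0166 0.0065 0;0.4 -0.029 0.0166 0.0065 0;0.4 -0.029 0.0166 0.0065 0;0.4 -0.029 0.0166 0.0065 0;0.4 -0.029 0.0166 0.0065 0.073;0.4 -0.029 0.0166 0.0065 0.074;0.4 0 0 0 0;0.4 0 0 0 0;0.4 0 0 0 0", "squeeze": 25}}

```text
t: 1.6
ee_pos: [0.5288, -0.3057, 0.1396]
tool_rot: [-0.001, -0.053, 0.999, 0.0]
wrist_force: [-0.1, -0.2, -0.3]
width: 0.603
```

```bash
python3 -c "
from h import *
plan([.527,-.304,.052],96)
s=snap('side','side1.png');t=snap('top','top1.png')
cv2.imwrite('pics/c2.png',np.hstack([cv2.resize(s[50:170,310:450],(400,343),interpolation=2),cv2.resize(t[190:310,430:570],(400,343),interpolation=2)])[:,:,::-1])
print(proj('side',[.527,-.304,.14]),proj('top',[.527,-.304,.14]))"
```

```text
t 1.6 pos [ 0.5288 -0.3057  0.1396] yaw 96.08 tilt z [-1.1e-03  3.0e-04 -1.0e+00] F [-0.11 -0.19 -0.3 ] w 0.603
shift [0.0015 0.0019 0.0876] turn 0.0015
[[376.18619934  95.41718324]] [[501.59679367 248.04987789]]
```

View pics/c2.png

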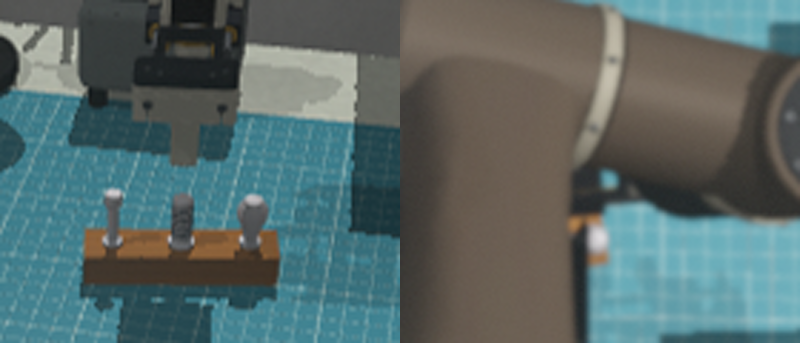

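{"op": "play_rows", "data": {"moves": "0.4 0.0015 0.002 0.0100 0;0.4 0 0 0.01 0;0.4 0 0 0.01 0;0.4 0 0 0.01 0;0.4 0 0 0.01 0;0.4 0 0 0.01 0;0.4 0 0 0.01 0;0.4 0 0 0.01 0;0.4 0 0 0.0075 0;0.4 0 0 0 0;0.4 0 0 0 0;1 0 0 0 0;1 0 0 0 0;1 0 0 0 0;1 0 0 0 0;1 0 0 0 0;1 0 0 0 0;1 0 0 0 0;1 0 0 0 0", "squeeze": 25}}

```text
t: 3.28
ee_pos: [0.5275, -0.3044, 0.0528]
tool_rot: [0.0, -0.052, 0.999, -0.0]
wrist_force: [-0.1, -1.5, 1.7]
width: 0.196
```

{"op": "play_rows", "data": {"moves": "1 0 0 -0.01 0;1 0 0 -0.015 0;1 0 0 -0.015 0;1 0 0 -0.015 0;1 0 0 -0.015 0;1 0 0 -0.015 0;1 0 0 0 0;1 0 0 0 0"}}

```text
t: 3.95
ee_pos: [0.5277, -0.3041, 0.1384]
tool_rot: [0.001, -0.052, 0.999, -0.0]
wrist_force: [-0.4, -0.1, -0.6]
width: 0.199
```

```bash
python3 -c "
from h import *
plan([.484,.060,.137],57)"
```

```text
t 3.95 pos [ 0.5277 -0.3041  0.1384] yaw 96.0 tilt z [ 1.7e-03 -1.0e-04 -1.0e+00] F [-0.4  -0.11 -0.61] w 0.199
shift [0.0054 0.3666 0.0013] turn 0.6806
```

{"op": "play_rows", "data": {"moves": "1 0.005 0.0306 0.001 0;1 0 0.0306 0 0;1 0 0.0306 0 0;1 0 0.0306 0 0;1 0 0.0306 0 0;1 0 0.0306 0 0;1 0 0.0306 0 0;1 0 0.0306 0 0;1 0 0.0306 0 0;1 0 0.0306 0 0;1 0 0.0306 0 0;1 0 0.03 0 0;1 0 0 0 0.097;1 0 0 0 0.097;1 0 0 0 0.097;1 0 0 0 0.097;1 0 0 0 0.097;1 0 0 0 0.097;1 0 0 0 0.098;1 0 0 0 0"}}

```text
t: 5.62
ee_pos: [0.4833, 0.0597, 0.1356]
tool_rot: [-0.001, 0.286, 0.958, -0.001]
wrist_force: [-0.1, -0.8, -0.3]
width: 0.199
```

```bash
python3 -c "
from h import *
plan([.484,.060,.137],57)
s=snap('side','side2.png');t=snap('top','top2.png')
cv2.imwrite('pics/c3.png',np.hstack([cv2.resize(s[150:270,290:430],(400,343),interpolation=2),cv2.resize(t[170:290,280:420],(400,343),interpolation=2)])[:,:,::-1])
print(proj('side',[.484,.06,.0925]))"
```

```text
t 5.62 pos [0.4833 0.0597 0.1356] yaw 56.78 tilt z [-1.7e-03 -6.0e-04 -1.0e+00] F [-0.11 -0.79 -0.33] w 0.199
shift [-0.0005  0.0006 -0.0014] turn -0.0038
[[366.72158467 214.74068678]]
```

View pics/c3.png

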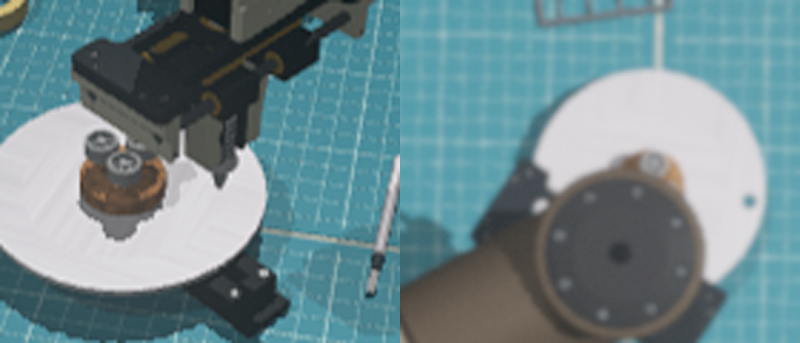

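{"op": "play_rows", "data": {"moves": "1 0 0 0.01 0;1 0 0 0.01 0;1 0 0 0.01 0;1 0 0 0.01 0;1 0 0 0.008 0;1 0 0 0.005 0;1 0 0 0.002 0;1 0 0 0 0;1 0 0 0 0"}}

```text
t: 6.47
ee_pos: [0.4841, 0.0599, 0.0816]
tool_rot: [0.0, 0.283, 0.959, -0.0]
wrist_force: [0.1, -0.1, -0.1]
width: 0.202
```

```bash
python3 -c "
from h import *
plan([.4845,.0605,.0788],57)
s=snap('side','side3.png')
cv2.imwrite('pics/c4.png',cv2.resize(s[195:270,330:400],(700,750),interpolation=2)[:600,:,::-1])
p=env.read_state()['ee_pos']-[0,0,.0448];print(p,proj('side',p))"
```

```text
t 6.47 pos [0.4841 0.0599 0.0816] yaw 57.06 tilt z [ 1.e-04 -1.e-04 -1.e+00] F [ 0.14 -0.06 -0.08] w 0.202
shift [0.     0.0007 0.0028] turn 0.0011
[0.48428723 0.0600497  0.03705024] [[365.47259726 235.32314605]]
```

View pics/c4.png

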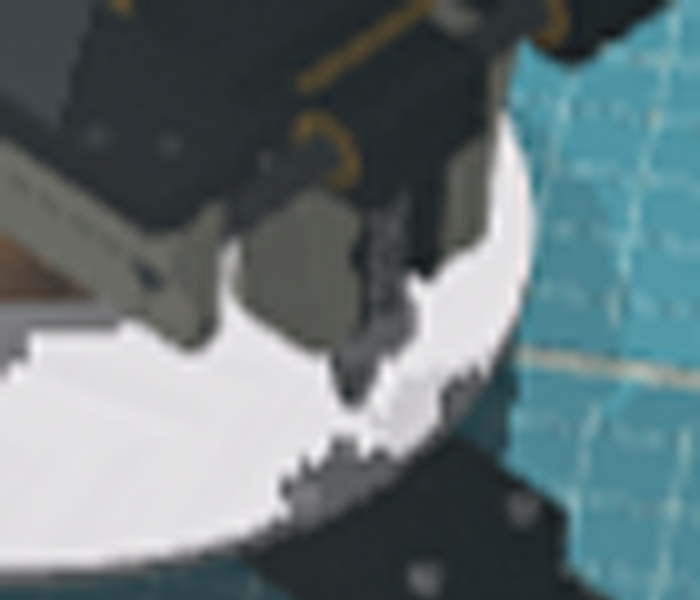

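{"op": "play_rows", "data": {"moves": "1 0 0.001 0.001 0;1 0 0 0.001 0;1 0 0 0.001 0;1 0 0 0 0;1 0 0 0 0"}}

```text
t: 6.93
ee_pos: [0.4845, 0.0607, 0.0786]
tool_rot: [0.0, 0.284, 0.959, 0.0]
wrist_force: [0.1, 0.2, -0.8]
width: 0.198
```

{"op": "play_rows", "data": {"moves": "1 0 0 0.0005 0;1 0 0 0.0005 0;1 0 0 0 0;1 0 0 0 0"}}

```text
t: 7.27
ee_pos: [0.4846, 0.0608, 0.0775]
tool_rot: [-0.0, 0.284, 0.959, -0.0]
wrist_force: [0.5, 0.1, -0.4]
width: 0.199
```

{"op": "play_rows", "data": {"moves": "1 0 0 0.0005 0;1 0 0 0.0005 0;1 0 0 0 0;1 0 0 0 0"}}

```text
t: 7.6
ee_pos: [0.4845, 0.0607, 0.0765]
tool_rot: [-0.0, 0.284, 0.959, -0.0]
wrist_force: [0.4, -0.1, -0.6]
width: 0.202
```

{"op": "play_rows", "data": {"moves": "1 0 0 0.0005 0;1 0 0 0.0005 0;1 0 0 0 0;1 0 0 0 0"}}

```text
t: 7.93
ee_pos: [0.4833, 0.0596, 0.0754]
tool_rot: [-0.001, 0.284, 0.959, -0.001]
wrist_force: [-2.4, -4.3, 3.1]
width: 0.201
```

```bash
python3 -c "
from h import *
plan([.4845,.0607,.0754],57)
s=snap('side','side4.png');print(env.read_state()['wrist_force'])
s2=snap('side','side4b.png');print(env.read_state()['wrist_force'],env.read_state()['ee_pos'])
print(np.abs(s.astype(int)-s2)[180:256,275:350].max())
cv2.imwrite('pics/c5.png',cv2.resize(s2[180:270,270:400],(800,554),interpolation=2)[:,:,::-1])
"
```

```text
t 7.93 pos [0.4833 0.0596 0.0754] yaw 57.04 tilt z [-0.0025 -0.0019 -1.    ] F [-2.37 -4.32  3.13] w 0.201
shift [-0.0004  0.0015 -0.    ] turn 0.0007
[-2.8795579  -2.80370763  3.18208291]
[-0.77605666 -1.09450315  1.92172635] [0.48392754 0.06016915 0.07548029]
78
```

View pics/c5.png

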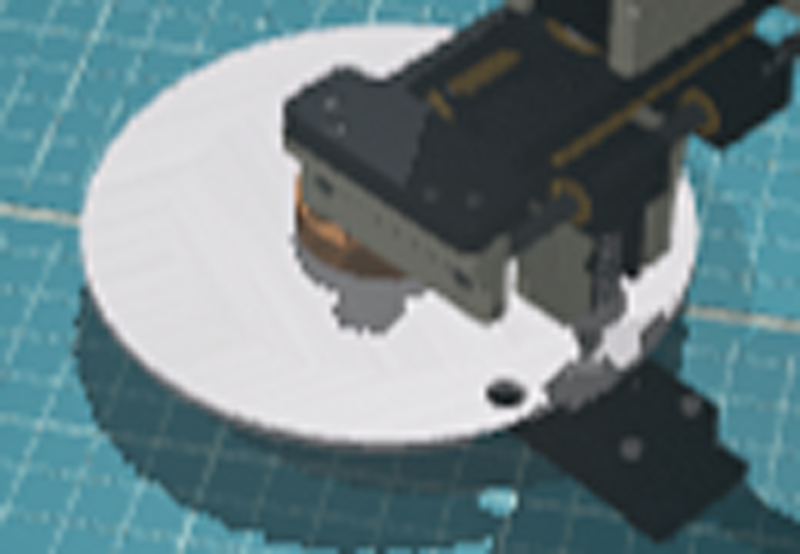

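```bash
cat >> h.py <<'E'
def hole(im,z=.031,c=(.5620,.0095)):
    """angle of disc hole rel. to slot (deg), dark blob search on the disc in the side view along the 92 mm circle"""
    a=np.radians(np.arange(0,360,1.)); P=np.c_[c[0]+.092*np.cos(a),c[1]+.092*np.sin(a),0*a+z]
    uv=proj('side',P).astype(np.float32)
    g=cv2.cvtColor(im,cv2.COLOR_RGB2GRAY)
    return a,uv,cv2.remap(g,uv[:,0].copy(),uv[:,1].copy(),cv2.INTER_LINEAR).ravel()
E
python3 -c "
from h import *
for f in('side4','side4b'):
    im=cv2.imread('pics/%s.png'%f)[:,:,::-1].copy(); a,uv,g=hole(im)
    i=[k for k in range(60,145) if g[k]<130]; print(f,[(k,int(g[k])) for k in i])
    j=[k for k in i if k<138]; print(np.average(j,weights=[200-g[k] for k in j]))
u=np.array([[270+507*.1625,180+393*.1625]]); print(u,back('side',u,.031))
"
```

```text
side4 [(123, 77), (124, 40), (125, 35), (126, 37), (127, 46), (128, 59), (129, 102), (140, 108), (141, 122), (142, 113), (143, 128)]
125.87649402390439
side4b [(124, 55), (125, 39), (126, 36), (127, 42), (128, 53), (129, 79), (130, 119), (140, 108), (141, 122), (142, 113), (143, 128)]
126.70419651995905
[[352.3875 243.8625]] [[0.50621831 0.083159   0.031     ]]
```

{"op": "play_rows", "data": {"moves": "1 0 0 0 0;1 0 0 0 0;1 0 0 0 0;1 0 0 0 0;1 0 0 0 0"}}

```text
t: 8.45
ee_pos: [0.4846, 0.0608, 0.0756]
tool_rot: [0.0, 0.284, 0.959, 0.0]
wrist_force: [-0.5, -0.9, 2.0]
width: 0.198
```

```bash
cat >> h.py <<'E'
def look():
    s=env.read_state(); im=env.grab_frame('side'); a,uv,g=hole(im)
    j=[k for k in range(60,145) if g[k]<110]
    print('t',round(s['t'],3),'F',s['wrist_force'].round(2),'p',s['ee_pos'].round(4),'hole',[(k,int(g[k])) for k in j], np.average(j,weights=[200-g[k] for k in j]).round(2) if j else None)
    return im
E
python3 -c "
from h import *
look(); im=look(); cv2.imwrite('pics/side5.png',im[:,:,::-1])
print(env.read_state()['wrist_force'])
"
```

```text
t 8.45 F [-0.5  -0.92  2.02] p [0.4846 0.0608 0.0756] hole [(126, 55), (127, 32), (128, 36), (129, 39), (130, 48), (131, 69), (137, 105)] 129.24
t 8.5 F [-0.83 -0.79  1.84] p [0.4846 0.0608 0.0756] hole [(126, 85), (127, 43), (128, 36), (129, 38), (130, 41), (131, 55), (132, 85), (137, 105)] 129.66
[-1.4935721  -0.65369846  1.55428579]
```

{"op": "play_rows", "data": {"moves": "1 0 0 0 0;1 0 0 0 0;1 0 0 0 0;1 0 0 0 0;1 0 0 0 0;1 0 0 0 0;1 0 0 0 0;1 0 0 0 0;1 0 0 0 0;1 0 0 0 0"}}

```text
t: 9.38
ee_pos: [0.4846, 0.0608, 0.0756]
tool_rot: [0.0, 0.284, 0.959, 0.0]
wrist_force: [-0.4, -2.4, 1.6]
width: 0.197
```

```bash
python3 -c "
from h import *
im=look(); cv2.imwrite('pics/side6.png',im[:,:,::-1])
"
```

```text
t 9.383 F [-0.37 -2.44  1.58] p [0.4846 0.0608 0.0756] hole [(128, 84), (129, 47), (130, 34), (131, 40), (132, 51), (133, 67), (134, 89), (137, 108)] 131.44
```

{"op": "play_rows", "data": {"moves": "1 0 0 -0.0001 0;1 0 0 0 0;1 0 0 0 0;1 0 0 0 0;1 0 0 0 0;1 0 0 0 0;1 0 0 0 0;1 0 0 0 0;1 0 0 0 0;1 0 0 0 0;1 0 0 0 0;1 0 0 0 0"}}

```text
t: 10.43
ee_pos: [0.4847, 0.0609, 0.0756]
tool_rot: [0.0, 0.284, 0.959, 0.0]
wrist_force: [-0.1, 0.0, -1.0]
width: 0.203
```

```bash
python3 -c "
from h import *
look();im=look(); cv2.imwrite('pics/side7.png',im[:,:,::-1])
"
```

```text
t 10.433 F [-0.06  0.03 -1.03] p [0.4847 0.0609 0.0756] hole [(137, 86), (138, 69), (139, 48), (140, 35), (141, 40), (142, 44), (143, 58), (144, 75)] 140.56
t 10.483 F [-0.71 -0.08 -0.75] p [0.4847 0.061  0.0756] hole [(137, 106), (138, 108), (139, 84), (140, 55), (141, 41), (142, 37), (143, 41), (144, 51)] 140.91
```

{"op": "play_rows", "data": {"moves": "1 0 0 0.0012 0;1 0 0 0.0012 0;1 0 0 0.001 0;1 0 0 0 0"}}

```text
t: 10.87
ee_pos: [0.4844, 0.0606, 0.072]
tool_rot: [-0.0, 0.284, 0.959, -0.0]
wrist_force: [-1.2, -1.5, -0.9]
width: 0.199
```

```bash
python3 -c "
from h import *
im=look();im=look(); cv2.imwrite('pics/side8.png',im[:,:,::-1])
cv2.imwrite('pics/c6.png',cv2.resize(im[195:260,320:400],(738,600),interpolation=2)[:,:,::-1])
plan([.4845,.0607,.0754],57)
"
```

```text
t 10.867 F [-1.19 -1.54 -0.87] p [0.4844 0.0606 0.072 ] hole [(137, 102), (138, 109), (144, 108)] 139.62
t 10.917 F [ 0.27 -0.95 -1.11] p [0.4845 0.0608 0.072 ] hole [(137, 103), (138, 109), (144, 108)] 139.62
t 10.97 pos [0.4844 0.0608 0.0721] yaw 57.03 tilt z [-3.e-04  0.e+00 -1.e+00] F [-0.81 -1.14 -1.82] w 0.194
shift [-0.0001 -0.     -0.0033] turn 0.0006
```

View pics/c6.png

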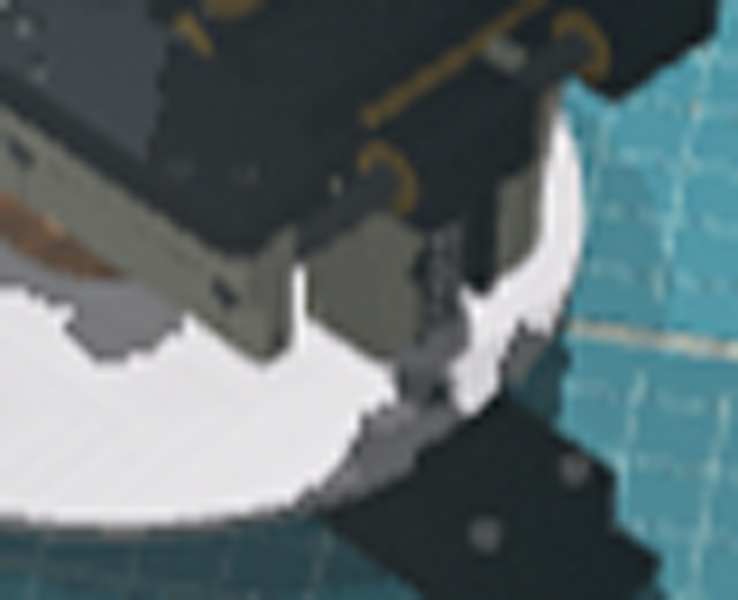

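{"op": "play_rows", "data": {"moves": "1 0 0 0.001 0;1 0 0 0.001 0;1 0 0 0.001 0;1 0 0 0.001 0;1 0 0 0.001 0;1 0 0 0.001 0;1 0 0 0.001 0;1 0 0 0 0"}}

```text
t: 11.63
ee_pos: [0.4844, 0.0607, 0.065]
tool_rot: [-0.0, 0.284, 0.959, -0.0]
wrist_force: [-0.3, -1.7, -1.2]
width: 0.201
```

Free so far (nose now past the tongue's top). Continue down.

{"op": "play_rows", "data": {"moves": "1 0 0 0.001 0;1 0 0 0.001 0;1 0 0 0.001 0;1 0 0 0.001 0;1 0 0 0.001 0;1 0 0 0.001 0;1 0 0 0 0"}}

```text
t: 12.22
ee_pos: [0.4844, 0.0607, 0.059]
tool_rot: [-0.0, 0.284, 0.959, -0.0]
wrist_force: [-1.3, -1.9, -1.7]
width: 0.197
```

{"op": "play_rows", "data": {"moves": "1 0 0 0.001 0;1 0 0 0.001 0;1 0 0 0.001 0;1 0 0 0.001 0;1 0 0 0.0005 0;1 0 0 0 0;1 0 0 0 0"}}

```text
t: 12.8
ee_pos: [0.4844, 0.0607, 0.0546]
tool_rot: [-0.0, 0.284, 0.959, -0.0]
wrist_force: [-0.8, -2.1, -1.0]
width: 0.199
```

{"op": "play_rows", "data": {"moves": "1 0 0 0.0003 0;1 0 0 0.0003 0;1 0 0 0 0;1 0 0 0 0"}}

```text
t: 13.13
ee_pos: [0.4846, 0.0608, 0.0542]
tool_rot: [0.0, 0.284, 0.959, 0.0]
wrist_force: [-0.6, -1.9, -0.3]
width: 0.197
```

{"op": "play_rows", "data": {"moves": "1 0 0 0.0004 0;1 0 0 0.0003 0;1 0 0 0 0;1 0 0 0 0"}}

```text
t: 13.47
ee_pos: [0.4849, 0.0611, 0.054]
tool_rot: [0.0, 0.284, 0.959, 0.0]
wrist_force: [-3.0, -0.1, 5.8]
width: 0.203
```

{"op": "play_rows", "data": {"moves": "0.6 0 0 0 0;0.4 0 0 0 0;0.4 0 0 0 0;0.4 0 0 0 0;0.4 0 0 0 0;0.4 0 0 0 0"}}

```text
t: 13.97
ee_pos: [0.4846, 0.0608, 0.0534]
tool_rot: [0.0, 0.284, 0.959, 0.0]
wrist_force: [0.8, -0.4, -0.3]
width: 0.569
```

```bash
python3 -c "
from h import *
im=look(); cv2.imwrite('pics/c7.png',cv2.resize(im[195:260,320:400],(738,600),interpolation=2)[:,:,::-1])
plan([.4845,.0607,.0754],57)
"
```

```text
t 13.967 F [ 0.77 -0.35 -0.29] p [0.4846 0.0608 0.0534] hole [(129, 89), (130, 85), (131, 87), (132, 87), (133, 89), (134, 89), (135, 85), (136, 73), (137, 62), (138, 81), (139, 92), (140, 96), (141, 93), (142, 92), (143, 93), (144, 93)] 136.41
t 14.02 pos [0.4846 0.0608 0.0534] yaw 57.04 tilt z [-0. -0. -1.] F [ 0.7   0.39 -0.1 ] w 0.587
shift [ 0.     -0.0001 -0.022 ] turn 0.0008
```

View pics/c7.png

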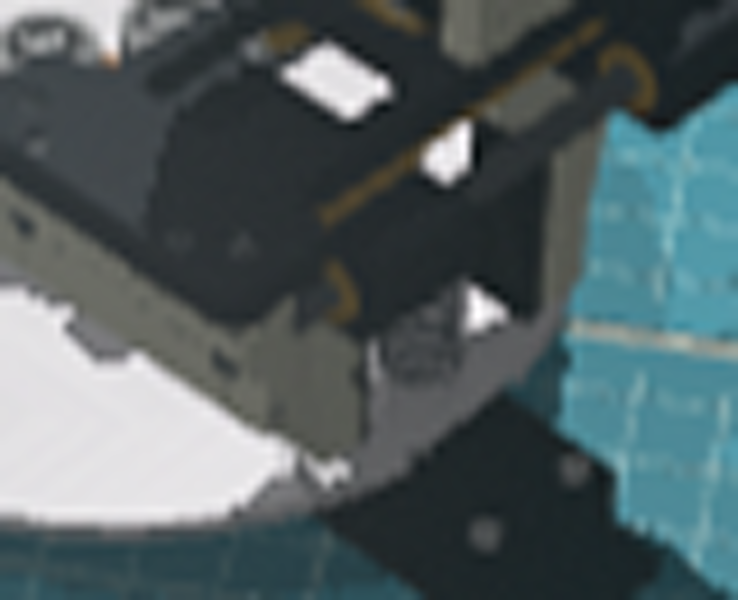

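{"op": "play_rows", "data": {"moves": "0.4 0 0 -0.005 0;0.4 0 0 -0.01 0;0.4 0 0 -0.015 0;0.4 0 0 -0.02 0;0.4 0 0 -0.02 0;0.4 0 0 -0.02 0;0.4 0 0 -0.02 0;0.4 0 0 -0.02 0;0.4 0 0 -0.02 0;0.4 0 0 -0.02 0;0.4 0 0 -0.02 0;0.4 0 0 0 0;0.4 0 0 0 0;0.4 0 0 0 0"}}

```text
t: 15.18
ee_pos: [0.4841, 0.0607, 0.2433]
tool_rot: [-0.0, 0.284, 0.959, 0.0]
wrist_force: [-0.4, 0.6, 0.2]
width: 0.599
```

```bash
python3 -c "
from h import *
im=env.grab_frame('side'); 
for _ in range(3): im2=env.grab_frame('side')
print('max change disc area',np.abs(im.astype(int)-im2)[180:260,275:400].max())
cv2.imwrite('pics/c8.png',np.hstack([cv2.resize(im2,(480,360),interpolation=3),cv2.resize(im2[195:260,340:397],(316,360),interpolation=2)])[:,:,::-1])
z=.0315-.0005; A=[.4846,.0608]
print('expected collar/top px',proj('side',[A+[z+.002],A+[z+.046]]))
plan([.4845,.0607,.0754],57)
"
```

```text
max change disc area 4
expected collar/top px [[365.17588098 237.00050157]
 [366.02783945 220.88768033]]
t 15.38 pos [0.4842 0.0606 0.2427] yaw 57.04 tilt z [-1.4e-03 -7.0e-04 -1.0e+00] F [ 0.08  1.01 -0.57] w 0.602
shift [-0.0003  0.0005  0.1673] turn 0.0007
```

View pics/c8.png

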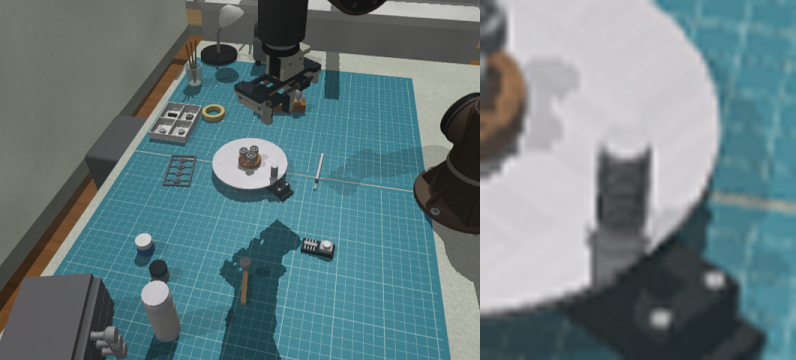

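The picture shows the pin upright at the slot. Its top is at pixel (366, 221) against an expected (366.0, 220.9) for collar home, the disc is still, and everything else is where it was.

```bash
python3 -c "
from plant import env
print(env.close_job())"
```

```text
the job is handed in; nothing more can be done
None
```

The locking pin is down through the disc's hole and the slot with its collar home, and I let go and handed the job in at about 15.4 s.

**What I did:** I took the pin from the middle hole of the stand and set its nose on the disc over the slot. A lean of about 2 N slowed the disc to a crawl. I eased off slightly while the hole was still about 15° away. That took the lean off almost entirely and the disc sped up a little. I lowered the nose into the hole as it came under the pin, and the disc stopped there. I then pushed the pin down until the collar seated, with 5.8 N showing at the wrist.

**Last checks:**
- The pin stands upright, and its top is within half a pixel of where it should be with the collar home.
- The disc area did not change over four frames in 0.15 s, so the disc is held.
- The gripper is open and about 19 cm above where it let go.
- Nothing else looked disturbed in the last side picture, though the gripper partly hid the stand.

**What disagreed or stood out:**
- The two cameras disagreed by 3–4 mm in x. I corrected both against the pin's grasp position and took a value between them for the slot. A side-camera look at the nose then agreed with the arm to under 1 mm.
- The first touch on the disc briefly gave about 5 N sideways and 3 N upward, more than the lean I wanted. It then settled to about 2 N.

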